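# Fit the filter and hold the cell block in the photometer

### The job

Take the tall round-headed filter plate out of the grey rack, push it fully home into the slot on top of the photometer's fence and let go of it. Then bring the dark cell block up to the photometer, square against the fence face and up to the stop block, and press it firmly down onto the bench and against the fence at the same time with one diagonal push. Finish while still holding that push, for the reading; leave the other filter and the glassware where they stand.

Things in the scene. Friction and masses are not known exactly. Their poses are not given: they have to be found in the camera images.
- fence: bench photometer, fixed, rigid. Origin on the bench at the foot of the middle of the aluminium fence's flat face; z up, x from the face into the fence (away from the robot), y along the face. Fence: 130 mm long (y -65 to 65), 46 mm thick (x 0 to 46), 54 mm high. Behind it a white housing 46 mm high reaches to x 136
- fence_slot (a point): centre of the mouth of the filter slot in the fence's top, at x 23, y 0, z 54 mm in the fence's frame, same axes. The slot is 7 mm (x) by 43 mm (y), 34 mm deep, with a 2 mm chamfer at the mouth
- fence_stop (a point): stop block, rigid, fixed before the fence face at its +y end: x -50 to 0, y 45 to 65, 30 mm high in the fence's frame. This point is in the middle of its stop face (y 45, facing -y), 15 mm above the bench
- holder_boss (a point): centre of the cell block's boss, 53 mm above its underside; z up. Loose dark aluminium block, 0.4 to 0.6 kg: base 60 (x) by 90 (y) by 36 mm high, on it a centred boss 40 (x) by 36 (y) mm, heights 36 to 70, and a small white cap to 79. It may be lifted, slid and held by the boss. In place, this point is at x -30, y 0 in the fence's frame, axes parallel to the fence's (either way round)
- holder: the same cell block; its origin is the centre of its underside
- rack: grey filter rack, fixed, 56 mm (x) by 120 mm (y) by 30 mm high, origin at the centre of its underside; two slots 24 mm deep at y -28 and y 28, one filter standing in each, blade along y
- filter_grip (a point): middle of the head of the tall filter plate, 58 mm above its foot; z up. Loose, 50 g, aluminium, upright: blade 5 thick (x), 40 wide (y), 46 mm high, with a round glass window; head 10 mm thick, 28 wide, round-topped, 46 to 73 mm above the foot. Home in the slot, this point is at x 23, y 0, z 78 mm in the fence's frame, x parallel to the fence's x (either way round)
- filter: the same filter plate; its origin is the centre of its foot
- short_filter: the other filter, to be left alone: the same blade with a low square head, 55 mm high in all; origin at the centre of its foot
- beaker: glass beaker, 60 mm across, 75 mm high; leave alone; origin at the centre of its underside
- vial: small closed glass jar, 36 mm across, 60 mm high; leave alone; origin at the centre of its underside
- flask: conical glass flask, 76 mm across, 110 mm high; leave alone; origin at the centre of its underside
- wash_bottle: white plastic bottle, 70 mm across, 170 mm high; leave alone; origin at the centre of its underside
There are look-alikes about, which are no part of the job. What is shaped like the holder but turquoise is not meant. What is shaped like the filter but orange is not meant.

How it is judged (in metres and radians):
On the way:
1. the round-headed filter is fully home in the fence's slot and let go (z of filter_grip in the frame of fence between 0.07 and 0.083 m and x of filter_grip in the frame of fence between 0.016 and 0.03 m and y of filter_grip in the frame of fence between -0.007 and 0.007 m and angle between filter_grip's own z axis and vertical below 0.12 rad and contact force between the fingers and filter below 0.1 N), for 0.2 s.
At the end, for the whole second after the job is handed in: Filter home in the slot (within 5 mm of full depth, lean under 0.12 rad), let go; cell block flat (0.04 rad), square to the fence (0.05 rad), within 2.5 mm of its face and 5 mm of the stop, still, pushed by the robot: over 4 N on the fence, over 9 N on the bench (weight 4 to 6 N) (all of step 1 and x of holder_boss in the frame of fence between -0.0325 and -0.027 m and y of holder_boss in the frame of fence between -0.005 and 0.003 m and angle between the x axis of holder_boss and the x axis of fence, either way round below 0.05 rad and angle between holder_boss's own z axis and vertical below 0.04 rad and height (world z) of holder_boss below 0.0555 m and contact force between holder and fence above 4 N and contact force between holder and table above 9 N and contact force between any of the fingers, the arm and holder above 3 N and linear speed of holder below 0.01 m/s); the arm keeps its last pose, push and grip.
It fails at once if the beaker is moved by more than 30 mm or tipped over (distance of beaker from where it was at the start of the episode above 0.03 m or angle between beaker's own z axis and vertical above 0.5 rad).
It fails at once if the vial is moved by more than 30 mm or tipped over (distance of vial from where it was at the start of the episode above 0.03 m or angle between vial's own z axis and vertical above 0.5 rad).
It fails at once if the flask is moved by more than 30 mm or tipped over (distance of flask from where it was at the start of the episode above 0.03 m or angle between flask's own z axis and vertical above 0.5 rad).
It fails at once if the wash bottle is moved by more than 30 mm or tipped over (distance of wash_bottle from where it was at the start of the episode above 0.03 m or angle between wash_bottle's own z axis and vertical above 0.5 rad).
It fails at once if the short filter is moved by more than 30 mm or tipped over (distance of short_filter from where it was at the start of the episode above 0.03 m or angle between short_filter's own z axis and vertical above 0.5 rad).
It also fails if it takes over 59 s, if anything falls off the work surface, if the arm or the gripper's body presses on something with over 40 N, if the wrist force passes 120 N, or if a joint passes its speed limit or range.

### The arm

A 6-joint arm with a two-finger parallel gripper is mounted at the origin on the work surface. World frame = base frame: x ahead of the robot, y to its left, z up, the work surface at z = 0. Lengths are in mm, angles in rad, forces in N, time in s.
With the tool pointing down it reaches from about 375 to 900 mm from the base axis. Payload 3.1 kg.
Tool frame: the origin (TCP) lies midway between the tips of the shut fingers; the grasp point (between the pads) lies 19 mm behind it; x points along the fingers, y is the direction in which the jaws open and shut, and the axes are right-handed (so a half turn about x gives the same grasp; the last joint's range is limited). The gripper opens to 85 mm and grips with 20 to 120 N. Pads are 22 mm wide; open, the fingers measure 114 mm over their backs; the gripper's body (76 mm by 85 mm) begins 54 mm behind the grasp point. The pads swing forward as they close: fully open they stand 13 mm farther back than shut.
Start: joints at [-1.488, 0.527, 1.433, -0, 1.181, -0.178], TCP at [161.787, -603.674, 231.31] pointing down, gripper open.
Joint ranges: [-3.08, 3.08], [-0.75, 2.2], [0.22, 2.44], [-1.43, 4.57], [0, 2.65], [-2.85, 2.85]. Speed limits (rad/s): [2.79, 2.79, 3.14, 3.14, 3.14, 3.14].

### API

Orientations are given as a 3x3 rotation matrix whose columns are the frame's x, y, z axes.
In Python, from workcell import ctrl gives the robot as it stands. The module is installed in compiled form; this text tells all that it offers.
- The arm moves only by the tool step_arm, never from a script. Its argument "commands" is a list of rows, each a list of 4 numbers: the shift along the world's x, y, z in mm, then the turn about the world's z in degrees. A call has 1 to 20 rows; each row is the pose to reach, as a shift and turn from the pose commanded when the call began; what a row does not reach only later rows make up. A row lasts 1/12 s, in which the tool goes at most 41.7 mm and 7.16 degrees, less where a joint would pass 70% of its speed; a pose out of reach is approached as far as the arm can. A call with a gripper value outside its range is refused whole. "claw" is the closure, from 0 (fully open) to 1 (shut), set as the call begins (left out, the last holds). The fingers move at their own pace and stop on an object; "newtons" is the grip in N (left out, the last holds). Time passes only in rows, so rows that repeat a pose let the fingers close. It gives the time, the measured TCP pose, the force and the opening at its end, in the units of the state.
- ctrl.read_state(): the state, without advancing time (a new reading comes with each control period).
- ctrl.snapshot(name): name is "scene" or "top" or "wrist"; returns a dict with "color" (384x512x3 uint8, blue, green, red), "fx", "fy", "cx", "cy" (pixels), "extrinsics" (4x4, takes a point from camera to world coordinates). Camera axes: x right, y up, looking along -z (the intrinsics and any distortion apply to the point x, -y, -z); pixel columns grow to the right and rows downward; lengths in mm; the calibration is good to about 2 mm. A picture is of the moment at which its call begins. There is no depth.
- ctrl.finish_job(): hands the job in, once; it reports no verdict.
Trained networks look in a picture, given as the dict that the camera call returned (one of the last four; its "shot" number tells which), for a name from the list of things; names that differ only in an ending like _2 or _b are one class to them, and where a whole thing is asked for, a point or a joint stands for the part that bears it (a point fixed in the world has none). Each returns a list of dicts, best first, with "score" (0 to 1); they miss things now and then, are a little off and sometimes report something else, mostly with a low value. They report only what shows in the picture. A call takes as long as a camera call. They do not tell look-alikes from the thing itself.
- ctrl.silhouettes(picture, label): "mask" (384x512 bool, what is visible of it) and "pixel" ([column, row] in pixels, amid what is visible of it).
The state is a dict: "time": time; "joint_positions": joint angles; "dq": joint speeds; "joint_torque": joint torques, N m; "tool_pos": TCP position; "tool_rot": TCP orientation; "wrist_force": force on the tool from outside, world axes, zero at the start; "ft_torque": the same for the moment, N m; "opening": finger opening in mm.
Only numpy, scipy, OpenCV 4.12 (cv2) and the standard library are available. Lean on these libraries where they do the work, as an engineer would, in place of code of your own. Each camera call takes 0.05 s, during which the arm holds its last target. There are 200 camera calls.

## Working session

There is one attempt and no reset: what is moved stays moved. The work goes in short steps, Python scripts to look and compute and a tool call to move; the robot and the scene stay as the last step left them, time stands still between calls to the robot, and variables do not carry over. Pictures are saved under pics/ and viewed, about 8 in all and at most 12, crops included, and the job is handed in when it is done.

Besides the shell and the picture viewer there is one more tool, called after "Call:" by a JSON object that holds its "op" and its "data". step_arm: Moves the arm, as the interface text tells. Its arguments: {"type":"object","properties":{"commands":{"type":"array"},"claw":{"type":"number"},"newtons":{"type":"number"}},"required":["commands"]}

```bash
mkdir -p pics
cat > h.py <<'E'
import numpy as np, cv2
from workcell import ctrl
def ray(s,px):
    E=np.array(s['extrinsics']); d=np.array([(px[0]-s['cx'])/s['fx'],-(px[1]-s['cy'])/s['fy'],-1.])
    return E[:3,3],E[:3,:3]@d
def at_z(s,px,z):
    o,d=ray(s,px); return (o+d*(z-o[2])/d[2]).round(1)
def proj(s,P):
    E=np.array(s['extrinsics']); p=(np.asarray(P,float)-E[:3,3])@E[:3,:3]
    return np.stack([s['cx']+s['fx']*p[...,0]/-p[...,2], s['cy']-s['fy']*p[...,1]/-p[...,2]],-1)
E
python3 - <<'E'
from h import *
for n in("top","scene"):
    s=ctrl.snapshot(n); cv2.imwrite(f'pics/{n}1.png',s['color']); print(n,s.keys(),s['fx'],s['cx'],s['cy'],np.array(s['extrinsics']).round(3).tolist())
    for l in('fence','holder','rack','filter','short_filter','beaker','vial','flask','wash_bottle'):
        print(l,[(round(float(r['score']),2),np.array(r['pixel']).round(1).tolist(),int(r['mask'].sum())) for r in ctrl.silhouettes(s,l)])
st=ctrl.read_state();print(st['time'],np.array(st['tool_rot']).round(3).tolist(),st['tool_pos'],st['wrist_force'])
E
```

```text
top dict_keys(['color', 'fx', 'fy', 'cx', 'cy', 'extrinsics', 'shot']) 403.75973109716085 256.49634661870124 189.66523887033654 [[-0.032, 0.976, -0.214, 341.979], [-0.999, -0.032, 0.005, 58.973], [-0.002, 0.214, 0.977, 1250.204], [0.0, 0.0, 0.0, 1.0]]
fence [(0.75, [259.2, 161.9], 1973)]
holder [(0.74, [311.6, 259.7], 630), (0.72, [286.3, 220.5], 649), (0.55, [326.3, 195.1], 652)]
rack [(0.78, [377.1, 219.8], 788), (0.55, [284.2, 220.2], 665)]
filter [(0.58, [371.2, 217.0], 53), (0.51, [366.7, 183.6], 106)]
short_filter []
beaker [(0.89, [219.3, 216.2], 342)]
vial [(0.61, [306.9, 144.1], 124)]
flask [(0.83, [144.9, 241.7], 526)]
wash_bottle [(0.75, [126.7, 184.2], 704)]
scene dict_keys(['color', 'fx', 'fy', 'cx', 'cy', 'extrinsics', 'shot']) 372.89309544108403 256.66517101356516 183.7817491722026 [[0.751, -0.539, 0.381, 976.964], [0.66, 0.601, -0.451, -434.551], [0.014, 0.591, 0.807, 947.545], [0.0, 0.0, 0.0, 1.0]]
fence [(0.61, [285.7, 219.9], 2540)]
holder [(0.98, [222.8, 202.5], 736), (0.95, [182.6, 190.2], 751), (0.91, [213.2, 246.9], 885)]
rack [(0.92, [149.4, 271.3], 920)]
filter [(0.72, [183.4, 279.5], 183), (0.6, [154.5, 255.9], 123)]
short_filter [(0.47, [300.5, 118.3], 477), (0.45, [136.3, 271.7], 114)]
beaker [(0.64, [271.5, 159.5], 430)]
vial [(0.79, [266.6, 269.1], 212)]
flask [(0.72, [297.5, 121.9], 442)]
wash_bottle [(0.83, [348.0, 125.6], 838)]
1.0 [[-0.0, 0.259, -0.966], [-0.0, -0.966, -0.259], [-1.0, 0.0, 0.0]] [ 161.76290596 -603.68278059  231.3231498 ] [ 0.66863994 -0.04591324  0.41348377]
```

Run:
```python
from h import *
a=cv2.imread('pics/top1.png');b=cv2.imread('pics/scene1.png')
c=cv2.resize(a[110:290,100:420],None,fx=2.5,fy=2.5,interpolation=cv2.INTER_CUBIC)
d=cv2.resize(b[90:330,90:410],None,fx=2.5,fy=2.5,interpolation=cv2.INTER_CUBIC)
cv2.imwrite('pics/t.png',c);cv2.imwrite('pics/s.png',d)
```

```text
(no output)
```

View pics/t.png

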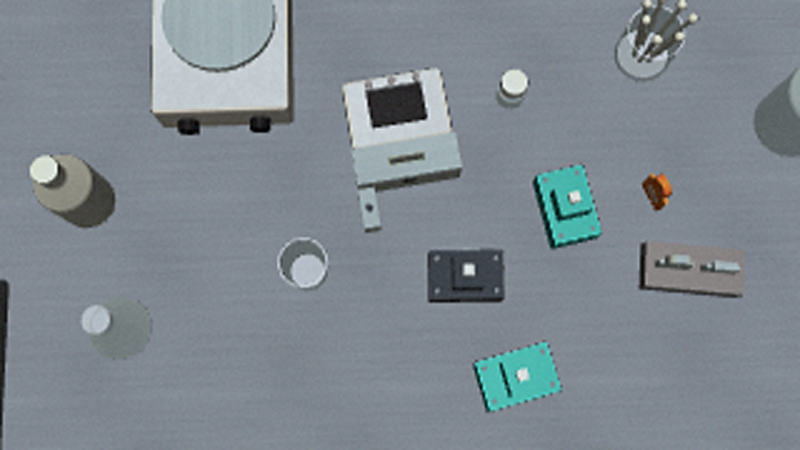

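View pics/s.png

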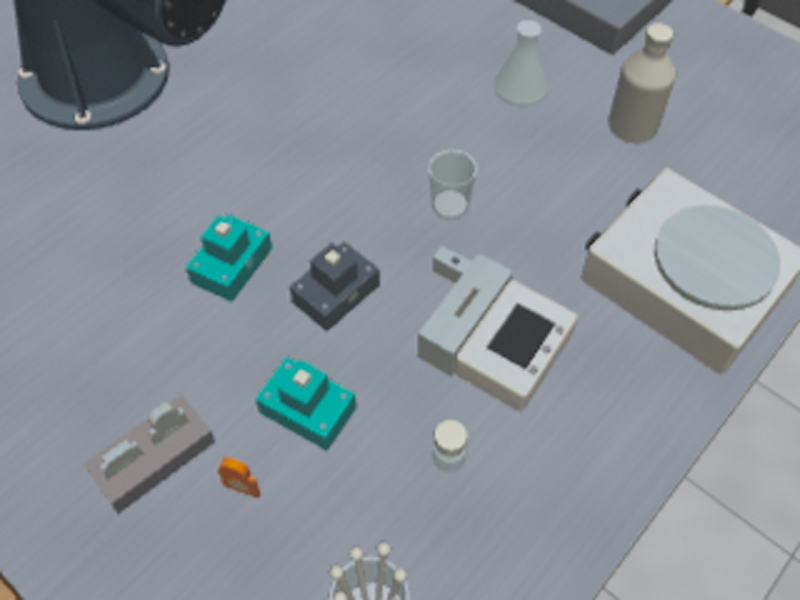

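Top view: dark cell block at crop (466,275); turquoise copies at (568,205) and (518,375) are not meant. The rack at (690,268) holds two filters. The oblique view shows the round head at (168,418), its +y end, and the low square one at (120,457). The orange one at (238,477) stands outside the rack. Next I fit poses to the masks.

```bash
cat >> h.py <<'E'
from scipy.optimize import minimize
def box(x0,x1,y0,y1,z0,z1): return np.array([[x,y,z] for x in(x0,x1) for y in(y0,y1) for z in(z0,z1)],float)
M=dict(holder=[box(-30,30,-45,45,0,36),box(-20,20,-18,18,36,70)],rack=[box(-28,28,-60,60,0,30)],
 fence=[box(0,46,-65,65,0,54),box(46,136,-58,58,0,46),box(-50,0,45,65,0,30)])
def T(p,q):
    c,s=np.cos(p[2]),np.sin(p[2]); return q@np.array([[c,s,0],[-s,c,0],[0,0,1]])+[p[0],p[1],0]
def render(s,boxes,p,k=4):
    im=np.zeros((384*k,512*k),np.uint8)
    for b in boxes:
        h=cv2.convexHull(proj(s,T(p,b)).astype(np.float32))
        cv2.fillConvexPoly(im,np.round(((h+.5)*k-.5)*16).astype(np.int32),255,shift=4)
    return cv2.resize(im,(512,384),interpolation=cv2.INTER_AREA)/255.
def fit(views,boxes,p0):
    # views: list of (shot, mask)
    def f(v):
        p=[v[0],v[1],v[2]/100]; return sum(np.abs(render(s,boxes,p)-m).sum()/m.sum() for s,m in views)
    r=minimize(f,[p0[0],p0[1],p0[2]*100],method='Nelder-Mead',options=dict(initial_simplex=np.array([p0[0],p0[1],p0[2]*100])+np.array([[0,0,0],[15,0,0],[0,15,0],[0,0,15.]])))
    return [r.x[0],r.x[1],r.x[2]/100],r.fun
def near(s,l,px):
    r=ctrl.silhouettes(s,l); return min(r,key=lambda q:np.hypot(*(np.array(q['pixel'])-px)))['mask'].astype(float) if r else None
E
python3 - <<'E'
from h import *
a=ctrl.snapshot('top');b=ctrl.snapshot('scene')
for l,pa,pb,yaw in(('holder',(286,220),(223,202),0),('rack',(377,217),(150,271),0),('fence',(259,162),(286,220),.1)):
    ma,mb=near(a,l,pa),near(b,l,pb)
    x=at_z(a,pa,20); x0=[x[0]-(50 if l=='fence' else 0),x[1],yaw]
    for v in([(a,ma),(b,mb)],[(a,ma)],[(b,mb)]): 
        p,f=fit(v,M[l],x0); print(l,np.round(p,3),round(f,3))
for l,s,px in(('flask',a,(145,245)),('wash_bottle',a,(127,190)),('beaker',a,(219,216)),('vial',a,(307,144)),):
    print(l,at_z(s,px,30))
for n,px,z in(('orange',(363,186),20),):print(n,at_z(a,px,z))
E
```

```text
holder [ 5.14042e+02 -3.45830e+01 -2.10000e-02] 0.141
holder [ 5.14821e+02 -3.35160e+01 -1.10000e-02] 0.061
holder [ 5.13202e+02 -3.59220e+01 -5.00000e-03] 0.06
rack [ 5.13615e+02 -3.13782e+02 -1.28000e-01] 0.492
rack [ 5.13777e+02 -3.13998e+02 -1.18000e-01] 0.167
rack [ 5.13448e+02 -3.13612e+02 -1.34000e-01] 0.319
fence [6.33456e+02 3.02020e+01 1.43000e-01] 0.131
fence [6.33642e+02 3.01350e+01 1.37000e-01] 0.086
fence [6.33673e+02 3.01040e+01 1.44000e-01] 0.044
flask [450.4 392.7  30. ]
wash_bottle [621.6 452.9  30. ]
beaker [531.1 169.3  30. ]
vial [ 752.6 -112.6   30. ]
orange [ 612.7 -280.7   20. ]
```

Call:
{"op": "step_arm", "data": {"commands": [[340, 318, 20, 68], [340, 318, 20, 68], [340, 318, 20, 68], [340, 318, 20, 68], [340, 318, 20, 68], [340, 318, 20, 68], [340, 318, 20, 68], [340, 318, 20, 68], [340, 318, 20, 68], [340, 318, 20, 68], [340, 318, 20, 68], [340, 318, 20, 68], [340, 318, 20, 68], [340, 318, 20, 68]], "claw": 0.3}}

```text
time: 2.57
tool_pos: [501.6, -285.6, 251.2]
tool_rot: [[-0.001, 0.993, -0.12], [-0.001, -0.12, -0.993], [-1.0, -0.001, 0.001]]
wrist_force: [-0.0, -0.3, 0.9]
opening: 59.5
```

Run:
```python
from h import *
s=ctrl.snapshot('wrist'); cv2.imwrite('pics/w1.png',s['color'])
st=ctrl.read_state();print(st['time'],st['tool_pos'],st['opening'],np.array(st['tool_rot']).round(3).tolist(),np.array(s['extrinsics']).round(3).tolist(),s['fx'])
for l in('rack','filter','short_filter'):
    for r in ctrl.silhouettes(s,l):print(l,round(float(r['score']),2),np.round(r['pixel'],1),r['mask'].sum())
p=[513.6,-313.8,-.127]
im=s['color'].copy()
for q,c in((box(-28,28,-60,60,30,30),(0,0,255)),(box(-5,5,14,42,79,79),(0,255,0)),(box(-2.5,2.5,8,48,30,30),(255,0,0))):
    h=cv2.convexHull(proj(s,T(p,q)).astype(np.float32)).round().astype(int); cv2.polylines(im,[h],True,c,1); print(h[:,0].tolist())
cv2.imwrite('pics/w1o.png',im)
```

```text
2.6167 [ 501.00951754 -286.31651142  251.15481768] 59.64234385037296 [[-0.001, 0.993, -0.122], [-0.0, -0.122, -0.993], [-1.0, -0.001, 0.0]] [[0.993, 0.114, 0.037, 511.666], [-0.12, 0.947, 0.297, -210.082], [-0.001, -0.3, 0.954, 394.772], [0.0, 0.0, 0.0, 1.0]] 264.2904277865618
rack 0.58 [269.2 179.8] 2738
rack 0.21 [438.    4.2] 277
filter 0.77 [273.2 165.7] 240
filter 0.74 [337.9 145.9] 557
[[291, 139], [287, 220], [250, 220], [250, 139]]
[[276, 159], [275, 181], [267, 181], [267, 159]]
[[272, 148], [271, 176], [268, 176], [268, 148]]
```

View pics/w1o.png

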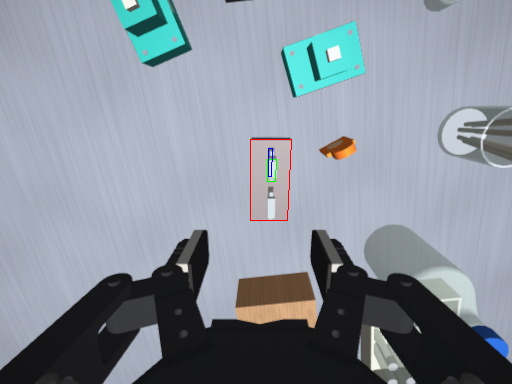

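Wrist view: the rack outline fits; one filter is at (272,166), the other at (271,205), and the orange copy is at (338,147), off the rack. I'll enlarge to confirm the round-headed one.

Run:
```python
from h import *
a=cv2.imread('pics/w1.png')[130:230,235:300];b=cv2.imread('pics/scene1.png')[245:300,115:205]
a=cv2.resize(a,None,fx=6,fy=6,interpolation=cv2.INTER_CUBIC)[:600,:390];b=cv2.resize(b,None,fx=4.4,fy=4.4,interpolation=cv2.INTER_CUBIC)
o=np.zeros((600,390+b.shape[1],3),np.uint8);o[:,:390]=a;o[:b.shape[0],390:]=b;cv2.imwrite('pics/c.png',o)
```

```text
(no output)
```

View pics/c.png

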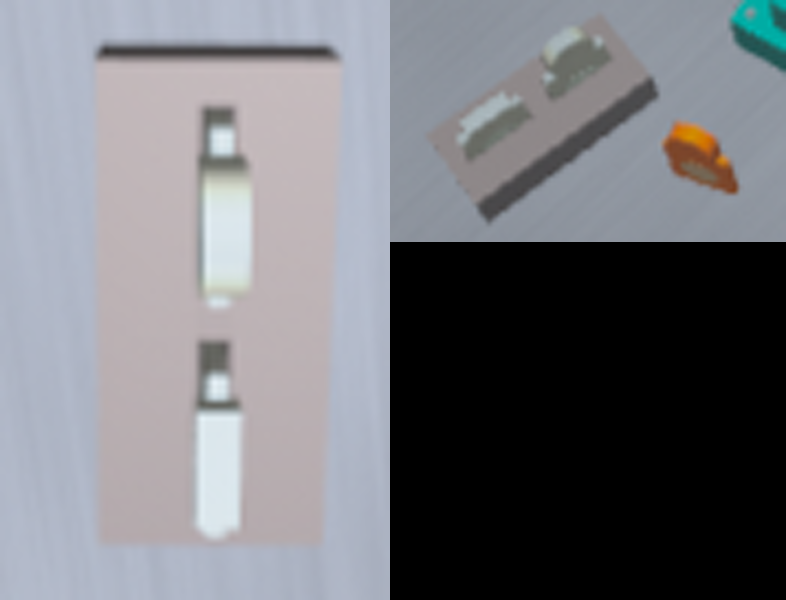

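The upper one (+y end) is wider, with the shaded round head and its rounded top in the scene view. It is the filter meant; the lower one is flat and short, and the orange one is off the rack.

Run:
```python
from h import *
s=ctrl.snapshot('wrist'); print(ctrl.read_state()['tool_pos'],ctrl.read_state()['time'])
m=near(s,'filter',(273,166)); r=ctrl.silhouettes(s,'rack')[0]['mask']
ys,xs=np.nonzero(m);print(xs.min(),xs.max(),ys.min(),ys.max())
print('head',at_z(s,(272.2,167.5),72),'blade@30',at_z(s,(271.2,153),30), 'slot2',at_z(s,(270.5,190),30))
p,f=fit([(s,np.maximum(r,np.maximum(m,0)))],M['rack'],[513.6,-313.8,-.127]);print(np.round(p,3),f)
print(T([513.6,-313.8,-.127],np.array([0,28,64.])),T(p,np.array([0,28,64.])))
```

```text
[ 500.66695705 -287.0463356   251.22291974] 2.8167
270 277 148 178
head [ 517.7 -285.9   72. ] blade@30 [ 519.5 -275.    30. ] slot2 [ 512.5 -328.3   30. ]
[ 5.14953e+02 -3.14522e+02 -1.31000e-01] 0.08975447734435449
[ 517.14644859 -286.02550266   64.        ] [ 518.62300462 -286.76346175   64.        ]
```

Call:
{"op": "step_arm", "data": {"commands": [[16, 0, -60, 0], [16, 0, -100, 0], [16, 0, -140, 0], [16, 0, -165, 0], [16, 0, -185, 0], [16, 0, -195, 0], [16, 0, -203, 0], [16, 0, -206, 0], [16, 0, -206, 0], [16, 0, -206, 0], [16, 0, -206, 0]]}}

```text
time: 3.83
tool_pos: [518.8, -286.5, 47.0]
tool_rot: [[0.003, 0.993, -0.122], [-0.002, -0.122, -0.993], [-1.0, 0.003, 0.002]]
wrist_force: [0.2, 0.3, 0.4]
opening: 59.8
```

Run:
```python
from h import *
s=ctrl.snapshot('wrist'); cv2.imwrite('pics/w2.png',s['color']); st=ctrl.read_state(); print(st['tool_pos'],st['wrist_force'])
```

```text
[ 518.66264305 -286.37273584   46.89757628] [-0.47872949  0.07045397  0.07467785]
```

View pics/w2.png

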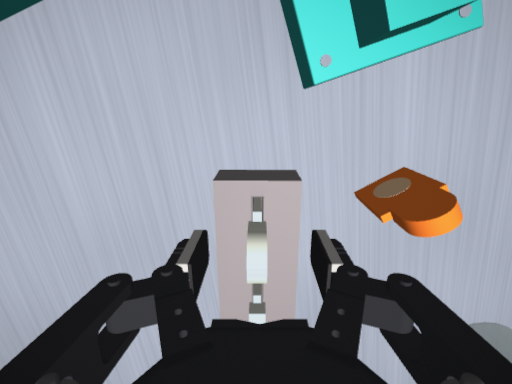

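Head at (257,252), between the fingers (inner edges at columns 207 and 313) and level with the pads. Closing.

Call:
{"op": "step_arm", "data": {"commands": [[0, 0, 0, 0], [0, 0, 0, 0], [0, 0, 0, 0], [0, 0, 0, 0], [0, 0, 0, 0], [0, 0, 0, 0], [0, 0, 0, 0], [0, 0, 0, 0]], "claw": 1, "newtons": 40}}

```text
time: 4.55
tool_pos: [517.8, -285.7, 45.6]
tool_rot: [[0.0, 0.993, -0.122], [-0.0, -0.122, -0.993], [-1.0, 0.0, 0.0]]
wrist_force: [-0.6, 0.6, 4.0]
opening: 9.4
```

Call:
{"op": "step_arm", "data": {"commands": [[0, 0, 10, 0], [0, 0, 25, 0], [0, 0, 45, 0], [0, 0, 70, 0], [0, 0, 100, 0], [0, 0, 120, 0], [0, 0, 120, 0], [0, 0, 120, 0]]}}

```text
time: 5.22
tool_pos: [518.4, -286.1, 166.7]
tool_rot: [[0.002, 0.993, -0.122], [-0.002, -0.122, -0.993], [-1.0, 0.003, 0.002]]
wrist_force: [0.0, 0.4, -1.5]
opening: 9.6
```

Call:
{"op": "step_arm", "data": {"commands": [[138, 259, 20, 15], [138, 259, 20, 15], [138, 259, 20, 15], [138, 259, 20, 15], [138, 259, 20, 15], [138, 259, 20, 15], [138, 259, 20, 15], [138, 259, 20, 15], [138, 259, 20, 15], [138, 259, 20, 15], [138, 259, 20, 15], [138, 259, 20, 15]]}}

```text
time: 6.22
tool_pos: [654.8, -28.2, 184.5]
tool_rot: [[-0.002, 0.991, 0.137], [0.0, 0.137, -0.991], [-1.0, -0.002, -0.0]]
wrist_force: [0.1, -0.3, -0.2]
opening: 9.5
```

Run:
```python
from h import *
s=ctrl.snapshot('wrist'); st=ctrl.read_state(); print(st['time'],st['tool_pos'],st['wrist_force'],np.array(st['tool_rot']).round(3).tolist())
im=cv2.resize(s['color'],(800,600),interpolation=cv2.INTER_CUBIC); k=800/512
np.savez('w3.npz',**{a:s[a] for a in('color','fx','fy','cx','cy','extrinsics')})
p=[633.5,30.15,.142]
for q,c in((box(0,46,-65,65,54,54),(0,0,255)),(box(19.5,26.5,-21.5,21.5,54,54),(0,255,0)),(box(-50,0,45,65,30,30),(255,0,0))):
    h=(cv2.convexHull(proj(s,T(p,q)).astype(np.float32))+.5)*k-.5; cv2.polylines(im,[(h*16).round().astype(int)],True,c,1,cv2.LINE_AA,4)
cv2.imwrite('pics/w3.png',im)
```

```text
6.2667 [654.98309225 -28.28032415 184.7719606 ] [-0.56980582 -0.43524937 -0.26097362] [[-0.001, 0.991, 0.137], [0.0, 0.137, -0.991], [-1.0, -0.001, -0.0]]
```

View pics/w3.png

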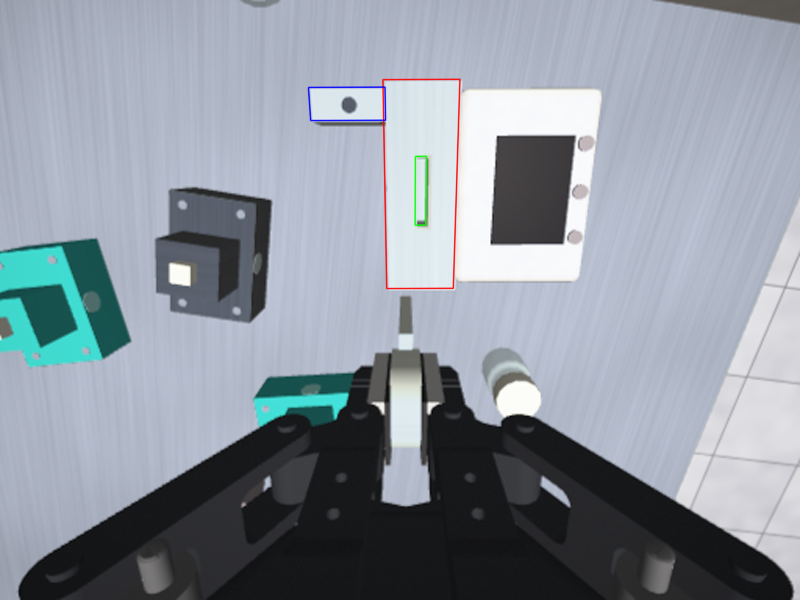

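The red/green/blue overlays lie on fence, slot (421,190) and stop within about 1 px; the filter hangs at (405,330). Now a numeric check of the slot and of the filter in the hand.

Run:
```python
from h import *
d=np.load('w3.npz'); s={k:d[k] for k in d}; g=cv2.cvtColor(s['color'],cv2.COLOR_BGR2GRAY).astype(float)
p=[633.5,30.15,.142]
print('slot pred',proj(s,T(p,np.array([[23,-21.5,54],[23,21.5,54],[19.5,0,54],[26.5,0,54.]]))).round(1).tolist())
print(g[96:150:3,262:278].astype(int))
print('blade'); print(g[186:224:4,248:270].astype(int))
tp=np.array([655,-28.3,184.8]); yaw=.138
for dz in(-39,):
  for q in([0,20,dz],[-2.5,20,dz],[2.5,20,dz],[0,20,dz+46],[0,14,dz+46],[-5,14,dz+46],[5,14,dz+46]):
    print(q,proj(s,T([tp[0],tp[1],yaw],np.array([q[0],q[1],0.]))+[[0,0,0]] if 0 else T([tp[0],tp[1],yaw],np.array([q[0],q[1],q[2]+tp[2]]))).round(1))
```

```text
slot pred [[268.6, 143.6], [268.9, 99.6], [265.3, 122.1], [272.2, 122.1]]
[[228 229 228 227 227 228 230 231 229 227 227 227 228 228 228 228]
 [228 229 228 226 225 224 225 225 224 222 220 217 216 217 223 229]
 [228 229 228 227 227 226 227 229 230 227 199 114 187 214 224 229]
 [229 230 229 227 227 227 228 230 230 224 178 114 187 213 224 230]
 [229 230 229 228 228 227 228 230 231 225 178 114 188 215 226 230]
 [229 230 229 228 227 227 228 230 231 224 179 115 187 216 227 230]
 [229 230 230 228 228 228 229 231 232 225 180 115 187 217 227 231]
 [229 230 230 227 228 228 229 231 232 226 180 115 188 216 228 231]
 [230 230 230 228 228 228 230 232 232 226 180 128 212 217 228 232]
 [230 230 230 228 228 228 230 232 232 226 180 128 212 218 228 232]
 [229 230 230 228 228 229 230 232 233 224 170 128 212 219 231 232]
 [230 230 230 228 228 229 231 233 233 222 148 129 213 219 231 232]
 [230 230 230 229 229 229 231 233 234 223 148 129 212 219 232 233]
 [230 231 230 229 229 229 231 233 234 223 148 129 214 220 232 233]
 [230 231 231 229 229 230 232 233 234 223 151 135 214 220 232 233]
 [231 231 231 229 219
[... 604 characters left out ...]
 103 103 102 103 128 186 186
  187 186 184 182]
 [187 183 184 183 184 187 183 154 103 102 102 102 103 103 102 128 187 187
  187 186 183 183]
 [185 183 184 183 187 188 179 136 103 102 102 103 103 102 102 120 171 187
  187 185 182 183]
 [185 185 184 185 189 188 188 199 217 217 217 217 217 217 217 217 209 188
  186 183 183 186]
 [185 185 184 188 190 188 194 218 231 231 231 231 231 231 231 228 210 189
  186 184 186 188]
 [187 185 184 176 175 176 183 214 231 230 231 230 230 230 230 224 186 174
  171 172 182 188]]
[0, 20, -39] [258.7 187.7]
[-2.5, 20, -39] [255.2 187.7]
[2.5, 20, -39] [262.2 187.7]
[0, 20, 7] [258.3 212. ]
[0, 14, 7] [258.4 221.9]
[-5, 14, 7] [249.5 221.9]
[5, 14, 7] [267.2 222. ]
```

Call:
{"op": "step_arm", "data": {"commands": [[1.4, 30, -20, 0.2], [1.4, 60, -50, 0.2], [1.4, 60, -72, 0.2], [1.4, 60, -82, 0.2], [1.4, 60, -85, 0.2], [1.4, 60, -85, 0.2], [1.4, 60, -85, 0.2], [1.4, 60, -85, 0.2], [1.4, 60, -85, 0.2], [1.4, 60, -85, 0.2], [1.4, 60, -85, 0.2], [1.4, 60, -85, 0.2]]}}

```text
time: 7.27
tool_pos: [657.4, 33.2, 100.8]
tool_rot: [[0.001, 0.99, 0.143], [-0.0, 0.143, -0.99], [-1.0, 0.001, 0.0]]
wrist_force: [-0.0, -0.8, -0.3]
opening: 9.3
```

Run:
```python
from h import *
s=ctrl.snapshot('wrist'); st=ctrl.read_state(); print(st['time'],st['tool_pos'],st['wrist_force'])
cv2.imwrite('pics/w4.png',cv2.resize(s['color'][140:320,160:360],None,fx=3,fy=3,interpolation=cv2.INTER_CUBIC))
```

```text
7.3167 [657.28639739  33.29440417 100.62580895] [-0.33330405 -0.25192147 -1.23106307]
```

View pics/w4.png

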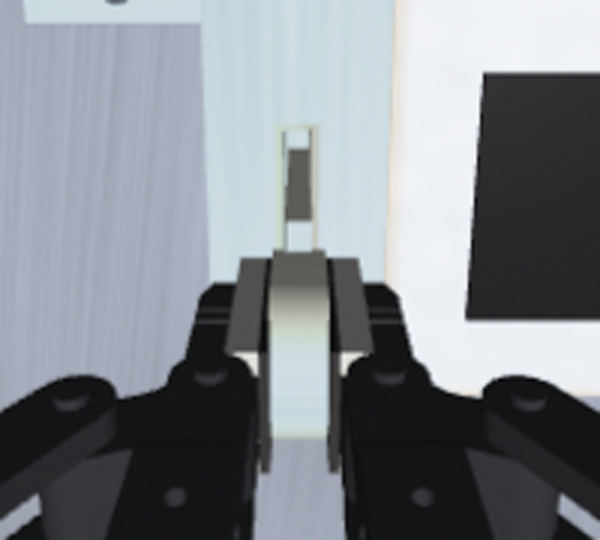

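The blade (299,185) is centred in the slot mouth (columns 280–318). I push it down slowly.

Call:
{"op": "step_arm", "data": {"commands": [[0, 0, -5, 0], [0, 0, -10, 0], [0, 0, -15, 0], [0, 0, -20, 0], [0, 0, -25, 0], [0, 0, -30, 0], [0, 0, -34, 0], [0, 0, -37, 0], [0, 0, -37, 0], [0, 0, -37, 0]]}}

```text
time: 8.15
tool_pos: [657.1, 33.3, 63.1]
tool_rot: [[-0.0, 0.99, 0.143], [0.0, 0.143, -0.99], [-1.0, -0.0, -0.0]]
wrist_force: [0.1, -0.1, -0.4]
opening: 9.3
```

Call:
{"op": "step_arm", "data": {"commands": [[0, 0, -2, 0], [0, 0, -4, 0], [0, 0, -5, 0], [0, 0, -6, 0], [0, 0, -6, 0], [0, 0, -6, 0]]}}

```text
time: 8.65
tool_pos: [657.7, 33.3, 59.6]
tool_rot: [[0.002, 0.99, 0.143], [-0.0, 0.143, -0.99], [-1.0, 0.001, 0.001]]
wrist_force: [-2.6, -0.4, 10.0]
opening: 9.1
```

Call:
{"op": "step_arm", "data": {"commands": [[0, 0, 1, 0], [0, 0, 2, 0], [0, 0, 2, 0], [0, 0, 2, 0], [0, 0, 2, 0], [0, 0, 20, 0], [0, 0, 50, 0], [0, 0, 90, 0], [0, 0, 120, 0], [0, 0, 120, 0]], "claw": 0.3}}

```text
time: 9.48
tool_pos: [661.8, 32.9, 184.6]
tool_rot: [[0.014, 0.99, 0.143], [-0.002, 0.143, -0.99], [-1.0, 0.014, 0.004]]
wrist_force: [1.5, -0.0, 0.2]
opening: 59.6
```

Run:
```python
from h import *
s=ctrl.snapshot('wrist'); st=ctrl.read_state(); print(st['time'],st['tool_pos'],st['opening'])
im=s['color'].copy();p=[634.5,30.3,.142]
a=proj(s,T(p,np.array([[23,-14,81],[23,14,81],[23,0,81],[23,-14,54],[23,14,54.]])));print(a.round(0).tolist())
b=ctrl.snapshot('scene');a=ctrl.snapshot('top')
p,f=fit([(a,near(a,'holder',(286,220)))],M['holder'],[514,-34.5,-.01]);print(p,f)
h=ctrl.silhouettes(s,'holder');print([(r['score'],r['pixel'],r['mask'].sum()) for r in h])
o=np.zeros((600,800,3),np.uint8);o[:300,:400]=cv2.resize(im,(400,300),interpolation=cv2.INTER_AREA);
c=b['color'][170:270,240:340];o[:400,400:]=cv2.resize(c,(400,400),interpolation=cv2.INTER_CUBIC)
cv2.imwrite('pics/w5.png',o)
```

```text
9.5333 [660.02640028  33.06727129 181.59193308] 59.635143673938074
[[253.0, 200.0], [252.0, 172.0], [253.0, 186.0], [253.0, 191.0], [253.0, 166.0]]
[np.float64(519.4212250948349), np.float64(-55.87804979476376), np.float64(-0.7203202826621369)] 1.5412231559290381
[(0.9, [127.6, 212.1], np.int64(4970)), (0.85, [33.3, 240.0], np.int64(4900)), (0.64, [212.1, 299.7], np.int64(1208))]
```

View pics/w5.png

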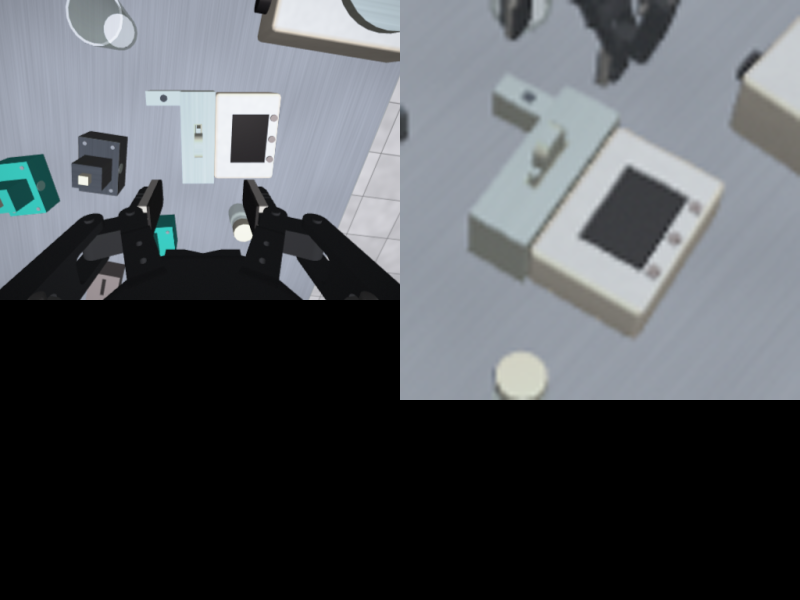

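Filter near (198,140) in the left panel; unclear at this size, so I enlarge with the expected outline.

Run:
```python
from h import *
s=ctrl.snapshot('wrist');b=ctrl.snapshot('scene'); st=ctrl.read_state(); print(st['tool_pos'])
p=[634.5,30.3,.142]; t=np.linspace(0,np.pi,9)
Q=np.array([[23,-20,54],[23,20,54],[23,20,66],[23,14,66]]+[[23,14*np.cos(a),67+14*np.sin(a)] for a in t]+[[23,-14,66],[23,-20,66.]])
Q=np.array([[23,-20,54],[23,20,54],[23,14,54]]+[[23,14*np.cos(a),67+14*np.sin(a)] for a in t]+[[23,-14,54]])
o=[]
for s,(r,c,h) in((s,(130,215,80)),(b,(185,255,80))):
    k=400/h; im=cv2.resize(s['color'][r:r+h,c:c+h],(400,400),interpolation=cv2.INTER_CUBIC); o.append(im); im=im.copy()
    q=(proj(s,T(p,Q))-[c,r]+.5)*k-.5; cv2.polylines(im,[q.round().astype(int)],True,(0,0,255),1); o.append(im)
o=np.vstack([np.hstack(o[:2]),np.hstack(o[2:])]);cv2.imwrite('pics/w6.png',cv2.resize(o,(600,600)))
```

```text
[655.99150725  33.39249992 175.29608357]
```

View pics/w6.png

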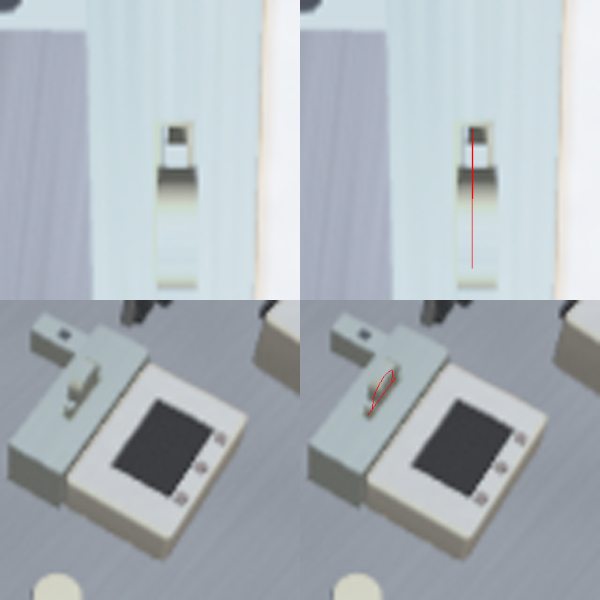

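The outline I drew is 12 mm too low: with a 34 mm slot the head spans z 66–93. I redraw it with the right numbers.

Run:
```python
from h import *
s=ctrl.snapshot('wrist');b=ctrl.snapshot('scene'); st=ctrl.read_state(); print(st['tool_pos'],st['time'])
p=[634.5,30.3,.142]; t=np.linspace(0,np.pi,13)
o=[]
for s,(r,c,h) in((s,(130,215,80)),(b,(185,255,80))):
    k=400/h; im=cv2.resize(s['color'][r:r+h,c:c+h],(400,400),interpolation=cv2.INTER_CUBIC)
    for x in(18,28):
        Q=np.array([[x,14,66.]]+[[x,14*np.cos(a),79+14*np.sin(a)] for a in t]+[[x,-14,66]])
        q=(proj(s,T(p,Q))-[c,r]+.5)*k-.5; cv2.polylines(im,[q.round().astype(int)],True,(0,0,255),1)
    q=(proj(s,T(p,np.array([[23,-20,54],[23,-20,66],[23,20,66],[23,20,54.]])))-[c,r]+.5)*k-.5; cv2.polylines(im,[q.round().astype(int)],True,(255,0,0),1)
    o.append(im)
cv2.imwrite('pics/w7.png',np.hstack(o))
```

```text
[656.40268623  33.36167764 175.7337143 ] 9.9333
```

View pics/w7.png

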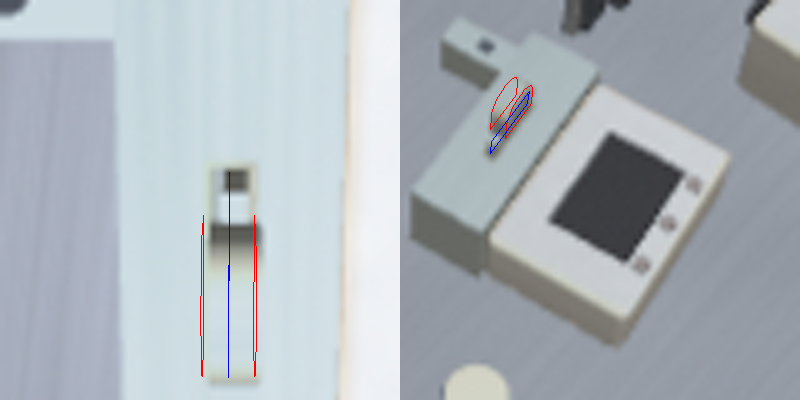

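In the scene view the corrected outline falls on the filter; in the wrist view it is about 1 mm off. So it is home, upright and let go. Now the dark block.

Call:
{"op": "step_arm", "data": {"commands": [[-143, -68, 50, -99], [-143, -68, 50, -99], [-143, -68, 50, -99], [-143, -68, 50, -99], [-143, -68, 50, -99], [-143, -68, 50, -99], [-143, -68, 50, -99], [-143, -68, 50, -99], [-143, -68, 50, -99], [-143, -68, 50, -99], [-143, -68, 50, -99], [-143, -68, 50, -99], [-143, -68, 50, -99], [-143, -68, 50, -99], [-143, -68, 50, -99], [-143, -68, 50, -99], [-143, -68, 50, -99], [-143, -68, 50, -99], [-143, -68, 50, -99]]}}

```text
time: 11.52
tool_pos: [514.1, -34.7, 227.2]
tool_rot: [[-0.0, -0.013, -1.0], [0.0, -1.0, 0.013], [-1.0, -0.0, 0.0]]
wrist_force: [1.1, 0.2, 1.1]
opening: 59.8
```

Run:
```python
from h import *
s=ctrl.snapshot('wrist'); st=ctrl.read_state(); print(st['time'],st['tool_pos'],np.array(st['tool_rot']).round(3).tolist())
c=proj(s,np.array([514,-34.5,36.]));print(c)
for r in ctrl.silhouettes(s,'holder'):
    m=r['mask']; print(r['score'],np.round(r['pixel']),m.sum(),s['color'][m].mean(0).round())
m=near(s,'holder',c)
print(fit([(s,m)],M['holder'],[514,-34.5,-.015]))
cap=(s['color'].min(2)>190)&(m>0); print(cap.sum()); ys,xs=np.nonzero(cap); print(xs.mean() if len(xs) else 0, ys.mean() if len(ys) else 0)
if len(xs): print(at_z(s,(xs.mean(),ys.mean()),78))
cv2.imwrite('pics/w8.png',s['color'])
```

```text
11.5667 [514.16426205 -34.68357752 227.26539508] [[-0.0, -0.013, -1.0], [0.0, -1.0, 0.013], [-1.0, -0.0, 0.0]]
[258.81351546 168.82659775]
0.97 [259. 167.] 3427 [111. 101.  95.]
0.95 [295. 246.] 2482 [162. 168.  62.]
0.56 [368. 100.] 4817 [188. 194.  74.]
([np.float64(514.252855343411), np.float64(-35.900825377047894), np.float64(-0.02213046899713031)], np.float64(0.024524966099658423))
120
259.9583333333333 177.04166666666666
[514.1 -35.9  78. ]
```

Call:
{"op": "step_arm", "data": {"commands": [[0, -1, -40, -0.5], [0, -1, -80, -0.5], [0, -1, -115, -0.5], [0, -1, -145, -0.5], [0, -1, -165, -0.5], [0, -1, -178, -0.5], [0, -1, -185, -0.5], [0, -1, -188, -0.5], [0, -1, -188, -0.5], [0, -1, -188, -0.5], [0, -1, -188, -0.5]]}}

```text
time: 12.58
tool_pos: [515.0, -35.9, 40.4]
tool_rot: [[0.002, -0.023, -1.0], [-0.001, -1.0, 0.023], [-1.0, 0.001, -0.002]]
wrist_force: [0.1, 0.7, 0.7]
opening: 60.1
```

Call:
{"op": "step_arm", "data": {"commands": [[0, 0, 0, 0], [0, 0, 0, 0], [0, 0, 0, 0], [0, 0, 0, 0], [0, 0, 0, 0], [0, 0, 0, 0], [0, 0, 0, 0]], "claw": 1, "newtons": 70}}

```text
time: 13.17
tool_pos: [514.9, -35.7, 40.4]
tool_rot: [[0.002, -0.023, -1.0], [-0.0, -1.0, 0.023], [-1.0, 0.0, -0.002]]
wrist_force: [-0.6, 0.1, 5.8]
opening: 35.2
```

Call:
{"op": "step_arm", "data": {"commands": [[0, 0, 8, 0], [0, 0, 18, 0], [20, 13, 25, 3], [40, 26, 25, 6], [60, 40, 25, 9.4], [79, 52, 25, 9.4], [79, 52, 25, 9.4], [79, 52, 25, 9.4], [79, 52, 25, 9.4], [79, 52, 25, 9.4], [79, 52, 25, 9.4], [79, 52, 25, 9.4], [79, 52, 25, 9.4]]}}

```text
time: 14.25
tool_pos: [592.7, 15.9, 64.3]
tool_rot: [[-0.0, 0.14, -0.99], [0.0, -0.99, -0.14], [-1.0, -0.0, 0.0]]
wrist_force: [-0.2, 0.2, -4.6]
opening: 34.8
```

Run:
```python
from h import *
s=ctrl.snapshot('wrist'); st=ctrl.read_state(); print(st['time'],st['tool_pos'],st['wrist_force'],st['opening'])
r=ctrl.silhouettes(s,'fence'); print([(q['score'],q['pixel'],q['mask'].sum()) for q in r]); 
im=s['color'].copy()
for p,bs,c in(([634.5,30.3,.142],[box(0,46,-65,65,54,54),box(-50,0,45,65,30,30)],(0,0,255)),([594,16.4,.142],[box(-30,30,-45,45,61,61)],(0,255,0))):
  for b in bs:
    h=cv2.convexHull(proj(s,T(p,b)).astype(np.float32)); cv2.polylines(im,[(h*16).round().astype(int)],True,c,1,cv2.LINE_AA,4)
cv2.imwrite('pics/w9.png',np.hstack([cv2.resize(s['color'][:330],(400,258)),cv2.resize(im[:330],(400,258))]) if 0 else cv2.resize(im,(800,600),interpolation=cv2.INTER_CUBIC))
```

```text
14.3 [592.86467189  15.9918055   64.3235822 ] [ 0.51289099 -0.16460681 -5.74165619] 34.82298476327947
[(0.91, [237.8, 83.1], np.int64(38156))]
```

View pics/w9.png

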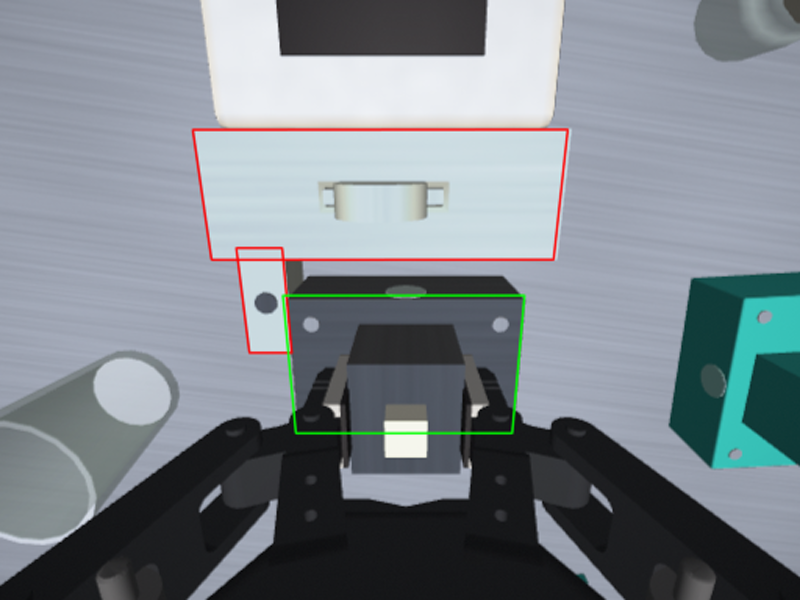

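Overlays fit: fence, stop and held block (green) are parallel; the gap is about 11 mm to the face and 8 mm to the stop. The filter still stands at (382,200). I lower and close in.

Call:
{"op": "step_arm", "data": {"commands": [[0, 0, -8, 0], [0, 0, -16, 0], [0, 0, -22, 0], [2, 2, -24, 0], [4, 4, -24, 0], [6, 6, -24, 0], [8, 8, -24, 0], [9, 8.5, -24, 0], [9, 8.5, -24, 0], [9, 8.5, -24, 0], [9, 8.5, -24, 0]]}}

```text
time: 15.27
tool_pos: [602.0, 24.8, 40.5]
tool_rot: [[-0.0, 0.141, -0.99], [-0.0, -0.99, -0.141], [-1.0, 0.0, 0.0]]
wrist_force: [-4.3, -2.9, 4.9]
opening: 35.0
```

Call:
{"op": "step_arm", "data": {"commands": [[0, 0, 0.7, 0], [0, 0, 0.7, 0], [0.5, 0.5, 0.7, 0], [1, 1, 0.7, 0], [1, 1, 0.7, 0], [1, 1, 0.7, 0]]}}

```text
time: 15.77
tool_pos: [602.9, 25.5, 40.5]
tool_rot: [[-0.001, 0.141, -0.99], [-0.0, -0.99, -0.141], [-1.0, 0.0, 0.001]]
wrist_force: [-1.8, -3.6, -3.6]
opening: 35.1
```

Call:
{"op": "step_arm", "data": {"commands": [[0.5, 0, 0, 0], [1, 0.1, 0, 0], [1.5, 0.2, 0, 0], [2, 0.3, 0, 0], [2, 0.3, 0, 0], [2, 0.3, 0, 0], [2, 0.3, 0, 0]]}}

```text
time: 16.35
tool_pos: [604.9, 25.7, 40.6]
tool_rot: [[-0.001, 0.141, -0.99], [-0.0, -0.99, -0.141], [-1.0, 0.0, 0.001]]
wrist_force: [-1.8, -4.9, -5.2]
opening: 34.8
```

Call:
{"op": "step_arm", "data": {"commands": [[0.5, 0, 0, 0], [1, 0, 0, 0], [1.5, 0.1, 0, 0], [2, 0.2, 0, 0], [2, 0.2, 0, 0], [2, 0.2, 0, 0], [2, 0.2, 0, 0]]}}

```text
time: 16.93
tool_pos: [605.2, 25.9, 40.6]
tool_rot: [[-0.004, 0.141, -0.99], [-0.001, -0.99, -0.141], [-1.0, -0.0, 0.004]]
wrist_force: [-5.1, -5.6, -3.3]
opening: 35.2
```

Call:
{"op": "step_arm", "data": {"commands": [[0.5, 0, -0.5, 0], [1, 0, -1, 0], [1.5, 0, -1.5, 0], [2, 0, -2, 0], [2, 0, -2, 0], [2, 0, -2, 0], [2, 0, -2, 0], [2, 0, -2, 0]]}}

```text
time: 17.6
tool_pos: [605.2, 25.8, 40.6]
tool_rot: [[-0.008, 0.141, -0.99], [-0.001, -0.99, -0.141], [-1.0, -0.001, 0.008]]
wrist_force: [-12.3, -6.2, 11.8]
opening: 35.6
```

Call:
{"op": "step_arm", "data": {"commands": [[0, 0, -0.5, 0], [0, 0, -1, 0], [0, 0, -1.5, 0], [0, 0, -1.5, 0], [0, 0, -1.5, 0], [0, 0, -1.5, 0], [0, 0, -1.5, 0]]}}

```text
time: 18.18
tool_pos: [605.2, 25.8, 40.6]
tool_rot: [[-0.008, 0.141, -0.99], [-0.001, -0.99, -0.141], [-1.0, -0.0, 0.008]]
wrist_force: [-14.5, -6.1, 20.5]
opening: 34.8
```

Run:
```python
from h import *
s=ctrl.snapshot('wrist'); st=ctrl.read_state(); print(st['time'],st['tool_pos'],st['wrist_force'],st['ft_torque'],st['opening'],np.abs(st['dq']).max())
im=s['color'].copy()
for p,bs,c in(([634.5,30.3,.142],[box(0,46,-65,65,54,54),box(-50,0,45,65,30,30)],(0,0,255)),([604.8,26.05,.142],[box(-30,30,-45,45,36,36)],(0,255,0))):
  for b in bs:
    h=cv2.convexHull(proj(s,T(p,b)).astype(np.float32)); cv2.polylines(im,[(h*16).round().astype(int)],True,c,1,cv2.LINE_AA,4)
b=ctrl.snapshot('scene'); o=np.zeros((600,800,3),np.uint8)
o[:,:500]=cv2.resize(im[60:330,120:345],(500,600),interpolation=cv2.INTER_CUBIC)
o[:300,500:]=cv2.resize(b['color'][170:270,235:335],(300,300),interpolation=cv2.INTER_CUBIC)
cv2.imwrite('pics/w10.png',o)
```

```text
18.2333 [605.19040907  25.82182379  40.5203001 ] [-13.7809984   -6.86563748  20.3432608 ] [-1.21410415  1.90974814 -0.09838498] 34.91464089907233 0.0029467328967022516
```

View pics/w10.png

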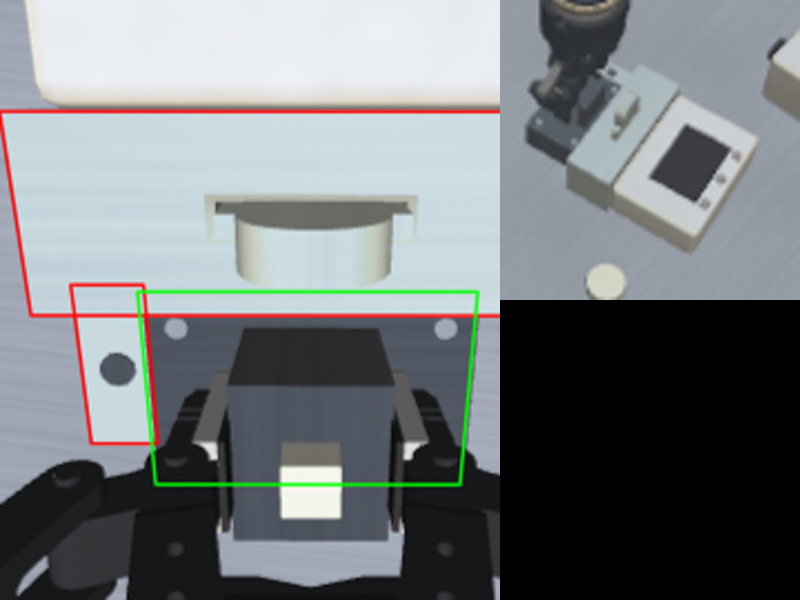

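The block sits flush on the fence face, square, and against the stop; its screws (176 and 445) are centred on the slot (311), and the filter still stands home. I add a little more forward push for margin.

Call:
{"op": "step_arm", "data": {"commands": [[0.5, 0, -0.3, 0], [1, 0, -0.5, 0], [1.5, 0, -0.8, 0], [1.5, 0, -0.8, 0], [1.5, 0, -0.8, 0], [1.5, 0, -0.8, 0], [1.5, 0, -0.8, 0], [1.5, 0, -0.8, 0], [1.5, 0, -0.8, 0]]}}

```text
time: 19.03
tool_pos: [605.2, 25.8, 40.5]
tool_rot: [[-0.011, 0.142, -0.99], [-0.001, -0.99, -0.142], [-1.0, -0.001, 0.011]]
wrist_force: [-18.3, -6.3, 27.1]
opening: 34.8
```

Run:
```python
from h import *
s=ctrl.snapshot('wrist'); a=ctrl.snapshot('top'); st=ctrl.read_state(); print(st['time'],st['tool_pos'],np.array(st['tool_rot']).round(3).tolist(),st['wrist_force'],st['opening'],np.abs(st['dq']).max())
E3=lambda l,px:[np.round(q['pixel'],1).tolist() for q in ctrl.silhouettes(a,l)]
for l in('beaker','vial','flask','wash_bottle'):print(l,E3(l,0))
# block front-top edge and side edges: profile on the wrist picture
g=s['color'].astype(int).sum(2)/3
p=[634.5,30.3,.142]
for y in(-47,-46,-45,-44,-43,-42,42,43,44,45,46,47): 
    q=proj(s,T(p,np.array([[-12,y,36.]])))[0]; print(y,q.round(1),int(g[int(round(q[1])),int(round(q[0]))]),end=' | ')
```

```text
19.1333 [605.16948917  25.80475485  40.50267091] [[-0.011, 0.142, -0.99], [-0.001, -0.99, -0.142], [-1.0, -0.001, 0.011]] [-18.38595075  -6.80870825  27.68884303] 35.22742645921847 0.0021070180319818156
beaker []
vial [[261.2, 141.2], [379.0, 221.7]]
flask [[136.0, 242.4]]
wash_bottle [[125.2, 182.5]]
-47 [336.1 209.9] 171 | -46 [334.5 209.9] 118 | -45 [332.8 209.9] 90 | -44 [331.1 209.8] 89 | -43 [329.5 209.8] 89 | -42 [327.8 209.8] 89 | 42 [188.1 209.7] 85 | 43 [186.5 209.7] 85 | 44 [184.8 209.7] 120 | 45 [183.1 209.7] 214 | 46 [181.5 209.7] 214 | 47 [179.8 209.7] 214 |
```

```bash
python3 -c "
from workcell import ctrl
print(ctrl.finish_job()); s=ctrl.read_state(); print(s['time'],s['wrist_force'],s['tool_pos'])"
```

```text
the job is handed in; nothing more can be done
None
the job is handed in; nothing more can be done
```

I handed the job in at about 19 s of the 59 s, with the gripper still holding the diagonal push on the cell block. No verdict is reported, so this rests on my own last checks.

- **Filter:** The round-headed filter went from the rack's +y slot into the fence slot. It hit bottom with about 10 N and was let go. A corrected outline of the home position matched the pictures to about 1 mm, and the filter still stood there in the last view.
- **Cell block:** The dark block was carried by its boss to the fence and stop, and stalled against both.
    - **Push:** The final wrist force was about 18 N toward the fence and 27 N down, so about 32 N on the bench with the block's weight. Fence and bench forces were not measured separately; friction on the bench takes part of the 18 N.
    - **Position:** In the camera picture the block's centre is about 1 mm short of the stop position. The tool leans 0.011 rad; the block's own lean was not measured. The arm was still.
- **Other items:** I never touched the glassware or the short filter, and saw none of them disturbed.

**Checks that failed or disagreed:**
- My first filter outline was 12 mm too low, and I corrected it.
- One top-view fit of the block failed because the arm blocked the view.
- In the final top picture the network did not find the beaker, and its vial hits did not match the vial's starting place. So the beaker, vial and short filter were not re-measured at the end.
- The flask and wash bottle masks read up to about 9 px from their first pixels. I put this down to scatter in the network, since the arm never went near them.

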